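# Take the smallest bung out from under the drying hood's sash

## Task

Push the sash of the drying hood up by its black lip until the brakes hold it up by themselves, without forcing it against its stop, and let go of it. Then reach in under it, take out the smallest of the three bungs and stand it upright in the wooden tray beside the bung already there; leave the sash up and the other bungs standing where they are.

Things in the scene. Friction and masses are not known exactly. Their poses are not given: they have to be found in the camera images.
- hood: Light grey drying hood, 280 deep (x) 380 wide (y) 293 high (mm), fixed; filter canister behind, 355 high. Origin: centre of its underside; x to its back, y left, z up. Its front face slopes at 45 degrees from x=-140, z=30 (top of a 12 mm thick front wall) back to x=120, z=290; the sash closes the lower half, the upper is fixed. 330 wide between the sash guides; floor 10 above the bench.
- sash (a joint): Travel of the sash (190 mm long, 0.34-0.56 kg) back and up the 45 degree slope: 0 shut, 0.185 m top stop. Left below 0.12 it falls shut. From 0.12 to 0.135 sprung felt shoes start to pinch it (a hump of about 13 N along the slope; 4 N before, 10 N after); from 0.135 up they hold it where it is left. Raised by 0.17, its lower edge is 120 mm farther back and 120 mm higher than shut.
- sash_lip (a point): Middle of the outer edge of the black finger lip across the sash, a strip 260 mm long (hood y), 6 thick, standing 28 out of the sash frame, square to the slope, 30 up the slope from the sash's lower edge. Push its lower face, which looks down the slope. Axes: x up the slope, y to the hood's left, z outward (towards the robot and up).
- bung_2_mid (a point): The bung to take, the smallest in the hood: plain tan wooden plug, 38 mm in diameter, 30 high, slightly tapered, standing on the hood's floor about 93 mm behind the foot of the hood's front face. The point is its centre, 15 above its underside; z is its axis. One of three bungs in a row along the hood's y, 90 mm apart, in any order.
- bung_0_mid (a point): Pale wooden bung, 50 mm in diameter and 34 mm high, standing in the hood in the same row; stays there. The point is its centre, 17 mm above its underside.
- bung_1_mid (a point): Pale wooden bung with darker grain, 50 mm in diameter and 36 mm high, standing in the hood in the same row; stays there. The point is its centre, 18 mm above its underside.
- tray_in (a point): Middle of the inner floor of the pale wooden carrying tray, loose on the bench left of the hood, 0.9 kg, 170 x 230 mm outside (long side along its y), rim 20 high and 8 thick, floor 8 above the bench. x and y lie along its sides.
- bung_3_mid (a point): Wooden bung, 44 mm in diameter and 32 mm high, already standing in the half of the tray towards its +y end; stays there. The point is its centre, 16 mm above its underside.
Not all that is in view belongs to the job. Leave any red or yellow look-alike of the part that bears bung_3_mid alone.

How it is judged:
By the outcome, as a careful person would: the job done as asked, in the order asked, and still so for the second after the job is handed in, with the robot touching nothing.
It also fails if it takes over 48 s, if anything falls off the work surface, if the arm or the gripper's body presses on something with over 40 N, if the wrist force passes 120 N, or if a joint passes its speed limit or range.

## Robot

A 7-joint arm with a two-finger parallel gripper is mounted at the origin on a cart in front of the work surface, level with it; the furniture and walls round the work are solid. World frame = base frame: x ahead of the robot, y to its left, z up, the work surface at z = 0. Lengths are in m, angles in rad, forces in N, time in s.
With the tool pointing down it reaches from about 0.425 to 0.875 m from the base axis. Payload 4.7 kg.
Tool frame: the origin (TCP) lies midway between the tips of the shut fingers; the grasp point (between the pads) lies 19 mm behind it; z points along the fingers, x is the direction in which the jaws open and shut, and the axes are right-handed (so a half turn about z gives the same grasp; the last joint's range is limited). The gripper opens to 87 mm and grips with 3 to 60 N. Pads are 19 mm wide; open, the fingers measure 117 mm over their backs; the gripper's body (75 mm by 190 mm) begins 51 mm behind the grasp point.
Start: joints at [1.168, 0.321, -0.07, 1.45, 0.023, 1.371, -0.057], TCP at [0.263, -0.594, 0.223] pointing down, gripper open.
Joint ranges: [-2.86, 2.86], [-0.3, 2.09], [-1.38, 1.24], [0.06, 2.45], [-1.56, 4.7], [0.09, 2.05], [-2.69, 2.69]. Speed limits (rad/s): [2.57, 2.57, 3.14, 3.14, 3.14, 3.14, 3.14].

## Interface

Orientations are given as a rotation vector (axis times angle).
In Python, from bench import get_state, eyes, ticket gives the robot as it stands.
- The arm moves only by the tool carry_out, never from a script. Its argument "motion" is a list of rows, each a list of 2 entries, a list of its own where there are three numbers: the shift along the world's x, y, z in m, then the turn about the world's z in rad. A call has 1 to 20 rows; each row is the pose to reach, as a shift and turn from the pose commanded when the call began; what a row does not reach only later rows make up. A row lasts 1/10 s, in which the tool goes at most 50 mm and 8.59 degrees, less where a joint would pass 70% of its speed; a pose out of reach is approached as far as the arm can. A call with a gripper value outside its range is refused whole. "grip" is the gripper command: -1 is fully open, 1 is shut, values between are in proportion, set as the call begins (left out, the last holds). The fingers move at their own pace and stop on an object; "squeeze" is the grip in N (left out, the last holds). Time passes only in rows, so rows that repeat a pose let the fingers close. It gives the time, the measured TCP pose, the force and the opening at its end, in the units of the state.
- get_state(): the state, without advancing time (a new reading comes with each control period).
- eyes.get_image(name): name is "scene" or "side" or "wrist"; returns a dict with "pixels" (480x640x3 uint8, blue, green, red), "mtx" (3x3 intrinsics, pixels), "dist_coeffs" ([k1, k2, p1, p2, k3] as OpenCV has them; the pictures are not rectified), "extrinsics" (4x4, takes a point from camera to world coordinates). Camera axes: x right, y down, z forward; pixel columns grow to the right and rows downward; lengths in m; the calibration is good to about 2 mm. A picture is of the moment at which its call begins. There is no depth.
- ticket.close_job(): hands the job in, once; it reports no verdict.
The state is a dict: "time": time; "joint_positions": joint angles; "qd": joint speeds; "joint_torque": joint torques, N m; "position": TCP position; "tool_rot": TCP orientation; "ft_force": force on the tool from outside, world axes, zero at the start; "torque": the same for the moment, N m; "grip_width": opening from 0.0 (shut) to 1.0 (fully open).
Only numpy, scipy, OpenCV 4.12 (cv2) and the standard library are available. Lean on these libraries where they do the work, as an engineer would, in place of code of your own. Each camera call takes 0.05 s, during which the arm holds its last target. There are 200 camera calls.

## Working session

There is one attempt and no reset: what is moved stays moved. The work goes in short steps, Python scripts to look and compute and a tool call to move; the robot and the scene stay as the last step left them, time stands still between calls to the robot, and variables do not carry over. Pictures are saved under pics/ and viewed, about 8 in all and at most 12, crops included, and the job is handed in when it is done.

Besides the shell and the picture viewer there is one more tool, called in YAML: its name, and indented under it one key for each argument. carry_out: Moves the arm, as the interface text tells. Its arguments: {"type":"object","properties":{"motion":{"type":"array","items":{"type":"array"}},"grip":{"type":"number"},"squeeze":{"type":"number"}},"required":["motion"]}

```bash
mkdir -p pics; ls; python3 - <<'E'
from bench import get_state, eyes
import cv2, numpy as np, pickle
s=get_state(); print({k:np.round(v,3).tolist() for k,v in s.items()})
d={}
for n in("scene","side","wrist"):
    im=eyes.get_image(n); d[n]=im; cv2.imwrite(f"pics/{n}0.png",im["pixels"])
    print(n,np.round(im["mtx"],1).tolist(),np.round(im["dist_coeffs"],3).tolist(),np.round(im["extrinsics"],3).tolist())
pickle.dump(d,open("im0.pkl","wb"))
E
```

```text
pics
{'time': 0.0, 'joint_positions': [1.168, 0.322, -0.07, 1.452, 0.023, 1.371, -0.057], 'qd': [0.002, -0.001, 0.001, 0.002, -0.001, -0.001, -0.002], 'joint_torque': [0.0, -49.129, -0.403, -31.253, -0.064, 0.044, 0.0], 'position': [0.263, -0.594, 0.221], 'tool_rot': [-2.632, 1.713, 0.003], 'ft_force': [0.51, -0.06, -0.234], 'torque': [0.001, 0.027, -0.021], 'grip_width': 1.0}
scene [[580.4, 0.0, 308.7], [0.0, 580.4, 245.7], [0.0, 0.0, 1.0]] [0.057, 0.0, 0.0, 0.0, 0.0] [[-0.889, -0.25, 0.383, 0.042], [-0.458, 0.483, -0.746, 1.103], [0.001, -0.839, -0.544, 0.767], [0.0, 0.0, 0.0, 1.0]]
side [[567.2, 0.0, 313.2], [0.0, 567.2, 238.5], [0.0, 0.0, 1.0]] [0.026, 0.0, 0.0, 0.0, 0.0] [[-0.998, 0.048, -0.028, 0.577], [0.055, 0.887, -0.459, 0.645], [0.003, -0.459, -0.888, 1.113], [0.0, 0.0, 0.0, 1.0]]
wrist [[432.7, 0.0, 316.4], [0.0, 432.7, 241.4], [0.0, 0.0, 1.0]] [-0.058, 0.0, 0.0, 0.0, 0.0] [[0.404, -0.884, -0.235, 0.327], [-0.915, -0.391, -0.101, -0.566], [-0.003, 0.256, -0.967, 0.384], [0.0, 0.0, 0.0, 1.0]]
```

View pics/scene0.png

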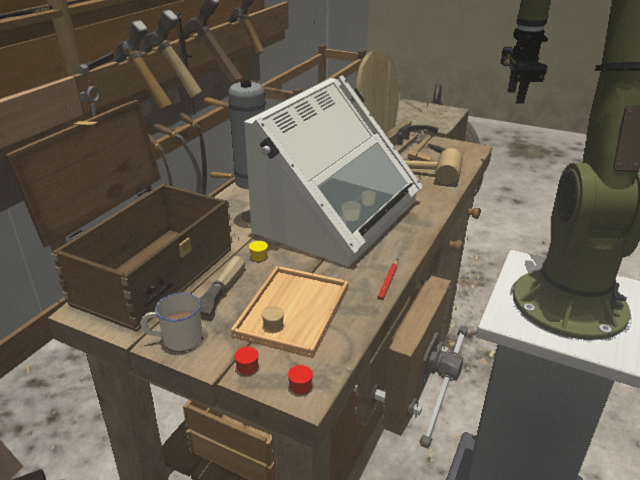

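View pics/side0.png

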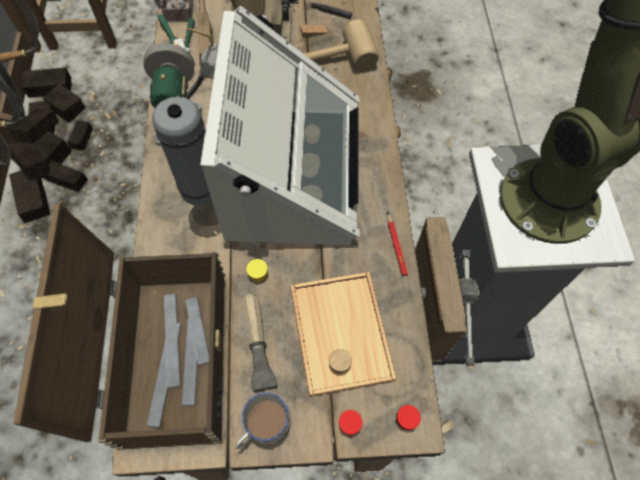

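```bash
python3 - <<'E'
import cv2, numpy as np, pickle
d=pickle.load(open("im0.pkl","rb"))
def crop(n,x,y,w,h,s,st=20):
    c=cv2.resize(d[n]["pixels"][y:y+h,x:x+w],None,fx=s,fy=s,interpolation=cv2.INTER_CUBIC)
    for i in range(0,w):
        if (x+i)%st==0: cv2.line(c,(int(i*s),0),(int(i*s),6),(0,0,255),1); cv2.putText(c,str(x+i),(int(i*s)-8,16),0,.35,(0,0,255),1)
    for i in range(0,h):
        if (y+i)%st==0: cv2.line(c,(0,int(i*s)),(6,int(i*s)),(0,0,255),1); cv2.putText(c,str(y+i),(8,int(i*s)+4),0,.35,(0,0,255),1)
    return c
a=crop("side",195,0,180,250,2.4); b=crop("scene",240,75,190,190,1.9)
o=np.zeros((600,800,3),np.uint8); o[:a.shape[0],:a.shape[1]]=a; o[:b.shape[0],437:437+b.shape[1]]=b[:, :363]
cv2.imwrite("pics/c1.png",o)
a=crop("side",280,260,120,140,3.3,10); b=crop("scene",225,255,130,110,3,10)
o=np.zeros((500,800,3),np.uint8); o[:a.shape[0],:a.shape[1]]=a; o[:b.shape[0],400:400+b.shape[1]]=b[:, :400]
cv2.imwrite("pics/c2.png",o)
E
```

```text
(no output)
```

View pics/c1.png

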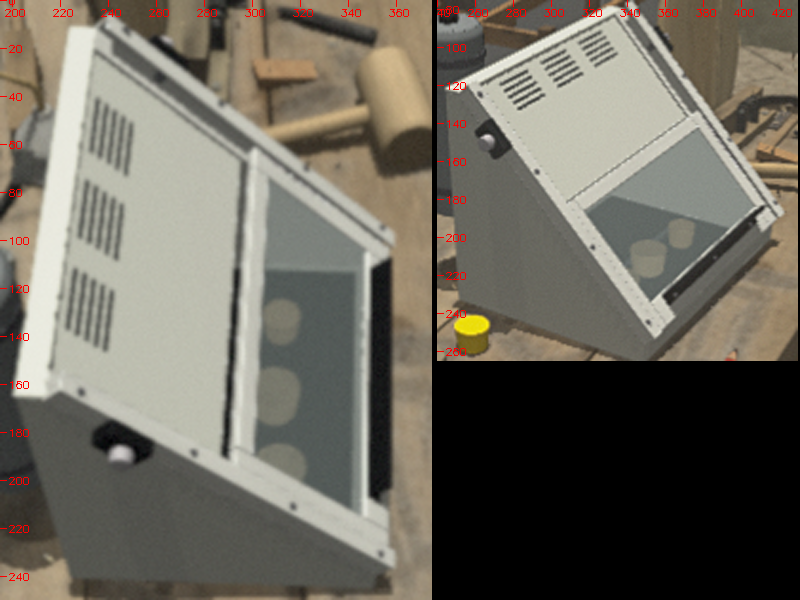

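View pics/c2.png

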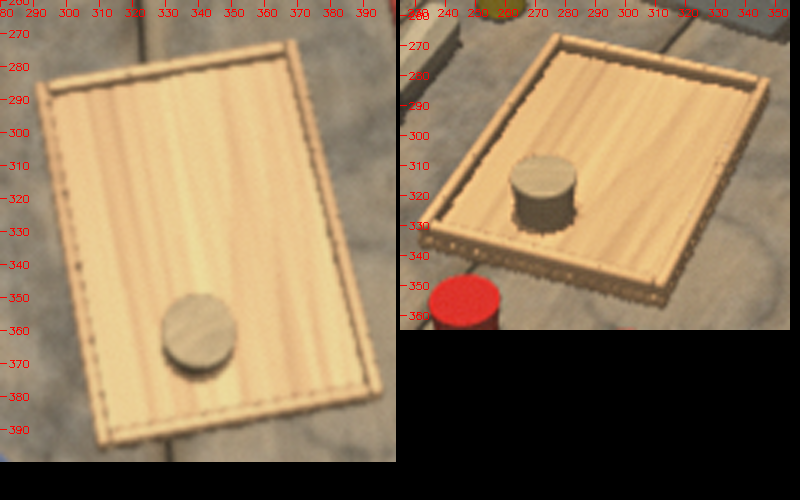

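```bash
cat > h.py <<'E'
import cv2, numpy as np, pickle
from scipy.optimize import least_squares
def proj(im,P):
    T=np.linalg.inv(im["extrinsics"]); 
    return cv2.projectPoints(np.asarray(P,float).reshape(-1,1,3),cv2.Rodrigues(T[:3,:3])[0],T[:3,3],im["mtx"],np.asarray(im["dist_coeffs"],float))[0].reshape(-1,2)
def place(p,L):
    c,s=np.cos(p[2]),np.sin(p[2]); L=np.asarray(L,float).reshape(-1,3)
    return np.c_[p[0]+c*L[:,0]-s*L[:,1],p[1]+s*L[:,0]+c*L[:,1],L[:,2]]
def ray(im,uv):
    q=cv2.undistortPoints(np.array([[uv]],float),im["mtx"],np.asarray(im["dist_coeffs"],float))[0,0]
    E=im["extrinsics"]; return E[:3,3],E[:3,:3]@np.r_[q,1]
def atz(im,uv,z):
    o,v=ray(im,uv); return o+v*(z-o[2])/v[2]
def fit(d,obs,p0):
    f=lambda p: np.concatenate([(proj(d[n],place(p,L))-uv).ravel() for n,L,uv in obs])
    r=least_squares(f,p0,loss="soft_l1"); return r.x,f(r.x).reshape(-1,2)
E
python3 - <<'E'
from h import *
d=pickle.load(open("im0.pkl","rb"))
o=[("side",(-.14,.19,.03),(358.7,235.4)),("side",(-.14,-.19,.03),(359.2,101)),("side",(.14,.19,0),(226,241.7)),("side",(.14,.19,.293),(200,165)),("side",(.14,-.19,.293),(224,11)),
("scene",(-.14,.19,0),(353,265)),("scene",(.14,.19,.293),(250.5,122)),("scene",(.14,.19,0),(251,234.5)),("scene",(-.14,-.19,.03),(421.6,187))]
p,r=fit(d,o,[.6,-.1,0]); print("hood",p.round(4)); print(r.round(1).tolist())
hx=p
x,y=.085,.115
o=[("side",(x,-y,.02),(291.5,285.2)),("side",(-x,-y,.02),(368.8,272.1)),("side",(-x,y,.02),(395.5,379)),("side",(x,y,.02),(311.8,394.8)),
("scene",(x,-y,.02),(278.3,267.3)),("scene",(-x,-y,.02),(347.7,281.7)),("scene",(-x,y,.02),(311.7,351.7)),("scene",(x,y,.02),(232.3,332.3))]
t,r=fit(d,o,[.5,.3,0]); print("tray",t.round(4)); print(r.round(1).tolist())
print("b3",atz(d["side"],(340.6,360),.04),atz(d["scene"],(273,313.7),.04))
# bungs through glass, tops
for uv in [(195+283/2.4,303/2.4),(195+280/2.4,370/2.4),(195+281/2.4,448/2.4)]:
    w=atz(d["side"],uv,.045); c,s=np.cos(p[2]),np.sin(p[2]); q=w[:2]-p[:2]; print(uv,w.round(3),"hood",np.round([c*q[0]+s*q[1],-s*q[0]+c*q[1]],3))
k=np.sqrt(.5)
def ov(n,P,im,col):
    u=proj(d[n],P).astype(int); cv2.polylines(im,[(u*1).reshape(-1,1,2)],False,col,1)
ims=[]
for n in("side","scene"):
    im=d[n]["pixels"].copy()
    ov(n,place(p,[(-.14,.19,.03),(-.14,-.19,.03),(.12,-.19,.29),(.12,.19,.29),(-.14,.19,.03),(-.14,.19,0),(.14,.19,0),(.14,.19,.29),(.12,.19,.29)]),im,(0,0,255))
    for b in(-.09,0,.09):
        a=np.linspace(0,6.3,20); ov(n,place(p,np.c_[-.047+.02*np.cos(a),b+.02*np.sin(a),a*0+.044]),im,(255,0,255))
    L=np.array([-.14+.03*k,0,.03+.03*k])+.028*np.array([-k,0,k])
    ov(n,place(p,[L+[0,.13,0],L-[0,.13,0]]),im,(0,255,0))
    ov(n,place(t,[(x,y,.02),(x,-y,.02),(-x,-y,.02),(-x,y,.02),(x,y,.02)]),im,(255,0,0))
    ims.append(im)
g=cv2.resize(d["scene"]["pixels"][0:120,480:640],None,fx=2.2,fy=2.2,interpolation=2)
o=np.zeros((600,800,3),np.uint8)
a=cv2.resize(ims[0][0:260,190:400],None,fx=2,fy=2); o[:520,:420]=a
b=cv2.resize(ims[1][80:280,240:430],None,fx=1.6,fy=1.6); o[:320,425:425+304]=b
o[325:325+264,425:425+352]=g
cv2.imwrite("pics/c3.png",o)
E
```

```text
hood [ 0.5773 -0.1125 -0.0694]
[[-2.5, 1.3], [-6.1, -1.4], [2.1, -0.4], [6.1, -0.3], [0.5, -0.7], [-0.4, 2.6], [-4.0, 0.2], [2.3, -0.3], [-3.9, 3.3]]
tray [0.4963 0.2905 0.1286]
[[-0.5, -0.1], [1.9, -0.6], [2.6, 0.4], [-0.8, 0.9], [-2.5, -1.1], [0.9, -0.1], [1.3, -0.2], [-2.5, -1.7]]
b3 [0.50591045 0.35562298 0.04      ] [0.50463756 0.35432002 0.04      ]
(312.9166666666667, 126.25) [ 0.528 -0.204  0.045] hood [-0.043 -0.095]
(311.6666666666667, 154.16666666666669) [ 0.536 -0.124  0.045] hood [-0.041 -0.014]
(312.08333333333337, 186.66666666666669) [ 0.539 -0.036  0.045] hood [-0.043  0.074]
```

View pics/c3.png

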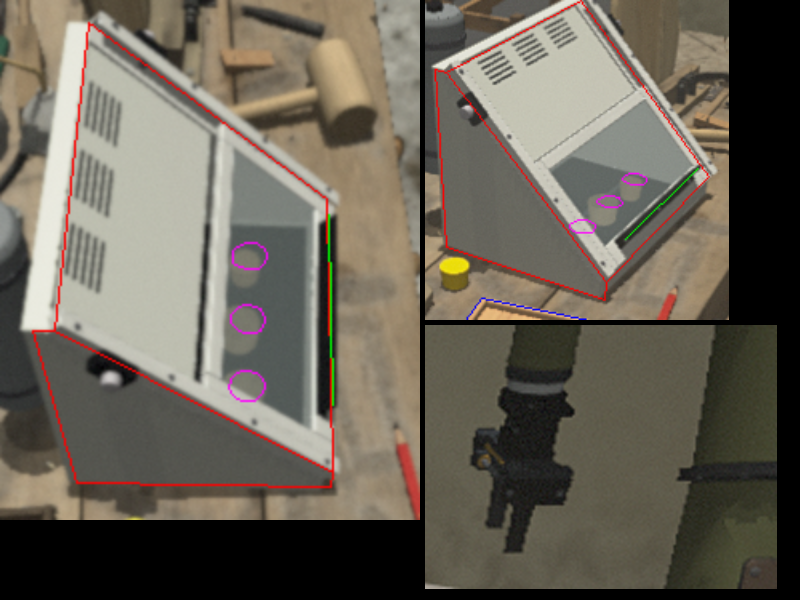

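View pics/wrist0.png

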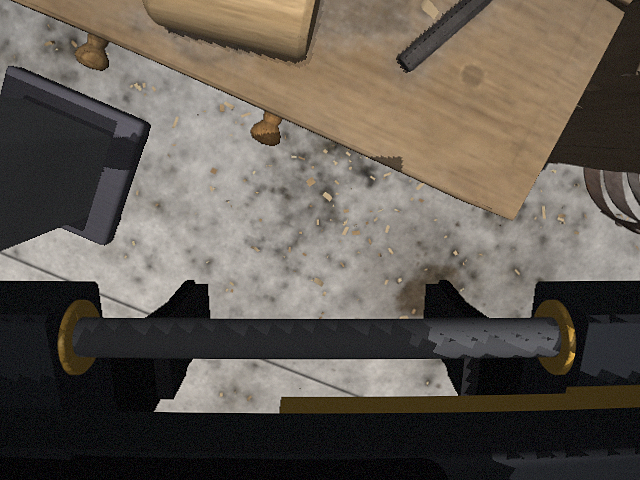

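carry_out:
  motion:
    - [[0.06,0.2,0.1],0.9]
    - [[0.06,0.2,0.1],0.9]
    - [[0.06,0.2,0.1],0.9]
    - [[0.1,0.3,0.12],1.8]
    - [[0.1,0.3,0.12],1.8]
    - [[0.1,0.3,0.12],1.8]
    - [[0.137,0.434,0.12],2.65]
    - [[0.137,0.434,0.12],2.65]
    - [[0.137,0.434,0.12],2.65]
    - [[0.137,0.434,0.12],2.65]
    - [[0.137,0.434,0.12],2.65]
    - [[0.137,0.434,0.12],2.65]
    - [[0.137,0.434,0.12],2.65]
    - [[0.137,0.434,0.12],2.65]
    - [[0.137,0.434,0.12],2.65]
    - [[0.137,0.434,0.12],2.65]
    - [[0.137,0.434,0.12],2.65]
    - [[0.137,0.434,0.12],2.65]
    - [[0.137,0.434,0.12],2.65]

```text
time: 2.05
position: [0.4, -0.1602, 0.3424]
tool_rot: [-2.302, -2.137, 0.0]
ft_force: [-0.1, -0.0, 0.0]
grip_width: 1.002
```

```bash
python3 - <<'E'
from bench import get_state, eyes
from h import *
s=get_state(); print({k:np.round(s[k],3).tolist() for k in("time","position","tool_rot","joint_positions","ft_force")})
d={n:eyes.get_image(n) for n in("wrist","side")}; pickle.dump(d,open("im1.pkl","wb"))
print(np.round(d["wrist"]["extrinsics"],3).tolist())
o=np.zeros((480,800,3),np.uint8)
w=cv2.resize(d["wrist"]["pixels"],(480,360),interpolation=3); o[:360,:480]=w
o[:480,485:]=cv2.resize(d["side"]["pixels"][0:240,210:368],None,fx=2,fy=2)[:,:315]
cv2.imwrite("pics/c4.png",o)
E
```

```text
{'time': 2.05, 'position': [0.4, -0.16, 0.342], 'tool_rot': [-2.302, -2.137, 0.0], 'joint_positions': [0.73, -0.175, -0.349, 1.735, -0.06, 1.572, 1.882], 'ft_force': [-0.144, -0.004, 0.047]}
[[0.075, 0.964, 0.255, 0.331], [0.997, -0.073, -0.018, -0.155], [0.002, 0.255, -0.967, 0.505], [0.0, 0.0, 0.0, 1.0]]
```

View pics/c4.png

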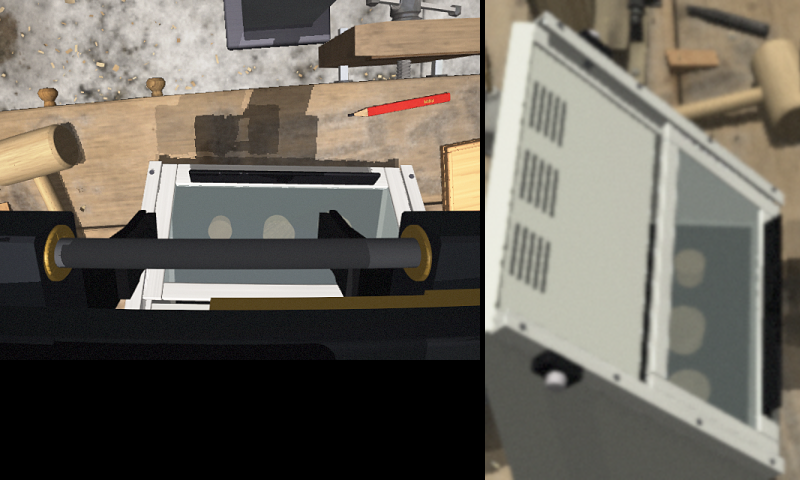

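```bash
python3 - <<'E'
from h import *
im=pickle.load(open("im1.pkl","rb"))["wrist"]; g=cv2.cvtColor(im["pixels"],6)
m=((g<45)*255).astype(np.uint8); m[:215]=0; m[260:]=0
n,l,st,c=cv2.connectedComponentsWithStats(m); i=1+np.argmax([s[2] if s[2]<320 else 0 for s in st[1:]]); print(st[i])
for x in (260,300,340,380,420,460,495):
    r=np.where(l[:,x]==i)[0]
    if len(r): print(x,r.min(),r.max(),atz(im,(x,r.min()-.5),.07).round(4),atz(im,(x,r.max()+.5),.071).round(4))
r,c=np.where(l==i)
for q in (c.argmin(),c.argmax()): print(c[q],r[q],atz(im,(c[q],r[q]),.07).round(4))
# guide outer corners / wall front edge: white threshold rows
for x in (215,240,300,400,500,540):print(x,g[205:240,x].tolist())
E
```

```text
[ 252  226  255   20 3925]
260 226 242 [ 0.4241 -0.2195  0.07  ] [ 0.4419 -0.2213  0.071 ]
300 227 243 [ 0.4283 -0.1784  0.07  ] [ 0.4461 -0.1799  0.071 ]
340 228 243 [ 0.4325 -0.1374  0.07  ] [ 0.4493 -0.1385  0.071 ]
380 228 244 [ 0.4356 -0.0962  0.07  ] [ 0.4535 -0.097   0.071 ]
420 229 244 [ 0.4398 -0.0548  0.07  ] [ 0.4567 -0.0552  0.071 ]
460 230 245 [ 0.444  -0.0129  0.07  ] [ 0.461  -0.0131  0.071 ]
495 230 245 [0.4468 0.024  0.07  ] [0.4639 0.0242 0.071 ]
252 228 [ 0.4261 -0.228   0.07  ]
506 232 [0.4503 0.0359 0.07  ]
215 [199, 170, 71, 73, 75, 71, 76, 73, 75, 55, 182, 144, 127, 123, 126, 110, 104, 118, 112, 113, 115, 121, 121, 124, 124, 239, 236, 232, 231, 234, 230, 229, 240, 239, 238]
240 [154, 196, 188, 181, 187, 210, 57, 73, 76, 78, 74, 80, 68, 67, 255, 234, 228, 229, 228, 228, 231, 234, 233, 232, 234, 233, 229, 231, 235, 231, 236, 236, 234, 232, 235]
300 [86, 85, 83, 84, 87, 56, 54, 58, 54, 59, 58, 53, 52, 56, 77, 130, 121, 116, 113, 115, 116, 131, 0, 13, 21, 39, 30, 13, 25, 38, 33, 23, 36, 32, 29]
400 [99, 99, 98, 95, 93, 95, 63, 59, 60, 62, 59, 66, 65, 64, 64, 62, 89, 127, 119, 109, 117, 118, 119, 59, 2, 13, 39, 27, 24, 20, 27, 34, 33, 29, 25]
500 [160, 155, 159, 163, 166, 168, 169, 160, 164, 154, 79, 53, 67, 71, 71, 67, 59, 51, 252, 240, 232, 230, 231, 235, 255, 80, 14, 31, 48, 39, 31, 25, 25, 32, 33]
540 [176, 175, 182, 173, 174, 172, 172, 176, 171, 166, 162, 164, 164, 161, 150, 236, 236, 231, 232, 233, 233, 232, 228, 229, 228, 228, 227, 228, 227, 227, 231, 228, 233, 231, 232]
```

carry_out:
  motion:
    - [[0.005,0.03,-0.06],-0.018]
    - [[0.005,0.03,-0.12],-0.018]
    - [[0.005,0.03,-0.17],-0.018]
    - [[0.005,0.03,-0.22],-0.018]
    - [[0.005,0.03,-0.26],-0.018]
    - [[0.005,0.03,-0.284],-0.018]
    - [[0.005,0.03,-0.284],-0.018]
    - [[0.012,0.03,-0.284],-0.018]
    - [[0.012,0.03,-0.284],-0.018]

```text
time: 3.05
position: [0.4154, -0.1311, 0.0613]
tool_rot: [2.319, 2.112, 0.004]
ft_force: [0.7, 1.0, 0.6]
grip_width: 0.999
```

carry_out:
  motion:
    - [[0.002,0,0],0]
    - [[0.004,0,0],0]
    - [[0.006,0,0],0]
    - [[0.006,0,0],0]

```text
time: 3.45
position: [0.4182, -0.1305, 0.059]
tool_rot: [2.322, 2.116, -0.0]
ft_force: [-0.1, -0.0, 0.4]
grip_width: 1.002
```

carry_out:
  motion:
    - [[0.002,0,0],0]
    - [[0.004,0,0],0]
    - [[0.006,0,0],0]
    - [[0.006,0,0],0]

```text
time: 3.85
position: [0.419, -0.1305, 0.0578]
tool_rot: [-2.316, -2.11, 0.012]
ft_force: [-13.9, 0.9, 12.2]
grip_width: 1.0
```

carry_out:
  motion:
    - [[0.0,0,0.004],0]
    - [[0.003,0,0.008],0]
    - [[0.006,0,0.011],0]
    - [[0.009,-0.001,0.014],0]
    - [[0.012,-0.001,0.017],0]
    - [[0.015,-0.001,0.02],0]
    - [[0.018,-0.002,0.023],0]
    - [[0.021,-0.002,0.026],0]
    - [[0.024,-0.002,0.029],0]
    - [[0.027,-0.003,0.032],0]
    - [[0.03,-0.003,0.035],0]

```text
time: 4.95
position: [0.4533, -0.1333, 0.0936]
tool_rot: [-2.321, -2.115, 0.003]
ft_force: [-5.8, -1.0, 1.4]
grip_width: 0.998
```

carry_out:
  motion:
    - [[0.005,0,0.005],0]
    - [[0.01,-0.001,0.01],0]
    - [[0.015,-0.001,0.015],0]
    - [[0.02,-0.002,0.02],0]
    - [[0.025,-0.002,0.025],0]
    - [[0.03,-0.003,0.03],0]
    - [[0.035,-0.003,0.035],0]
    - [[0.04,-0.004,0.04],0]
    - [[0.044,-0.004,0.044],0]

```text
time: 5.85
position: [0.4975, -0.1373, 0.1378]
tool_rot: [-2.321, -2.115, 0.003]
ft_force: [-7.1, -1.2, 1.7]
grip_width: 1.0
```

carry_out:
  motion:
    - [[0.004,0,0.004],0]
    - [[0.008,-0.001,0.008],0]
    - [[0.012,-0.001,0.012],0]
    - [[0.016,-0.002,0.016],0]
    - [[0.02,-0.002,0.02],0]
    - [[0.024,-0.002,0.024],0]
    - [[0.028,-0.003,0.028],0]
    - [[0.032,-0.003,0.032],0]
    - [[0.036,-0.003,0.036],0]

```text
time: 6.75
position: [0.5302, -0.1402, 0.1712]
tool_rot: [-2.316, -2.11, 0.01]
ft_force: [-10.6, -0.6, -4.6]
grip_width: 0.999
```

carry_out:
  motion:
    - [[0.003,0,0.003],0]
    - [[0.006,0,0.006],0]
    - [[0.009,-0.001,0.009],0]
    - [[0.011,-0.001,0.011],0]
    - [[0.011,-0.001,0.011],0]

```text
time: 7.25
position: [0.5421, -0.1414, 0.1829]
tool_rot: [-2.318, -2.111, 0.008]
ft_force: [-10.1, 0.3, -1.6]
grip_width: 1.0
```

carry_out:
  motion:
    - [[-0.02,0,0],0]
    - [[-0.06,0.0,0],0]
    - [[-0.1,-0.02,0.04],0]
    - [[-0.122,-0.05,0.09],0]
    - [[-0.122,-0.05,0.14],0]
    - [[-0.122,-0.05,0.19],0]
    - [[-0.122,-0.05,0.19],0]
    - [[-0.122,-0.05,0.19],0]

```text
time: 8.05
position: [0.4258, -0.1919, 0.3791]
tool_rot: [2.315, 2.11, 0.007]
ft_force: [0.2, -0.1, -0.5]
grip_width: 0.996
```

```bash
python3 - <<'E'
from bench import get_state, eyes
from h import *
s=get_state(); print({k:np.round(s[k],3).tolist() for k in("time","position","tool_rot","joint_positions","ft_force")})
d={n:eyes.get_image(n) for n in("wrist","side","scene")}; pickle.dump(d,open("im2.pkl","wb"))
o=np.zeros((600,800,3),np.uint8)
o[:480,:460]=cv2.resize(d["wrist"]["pixels"][110:350,180:410],None,fx=2,fy=2,interpolation=2)
o[:480,465:]=cv2.resize(d["side"]["pixels"][0:240,230:398],None,fx=2,fy=2,interpolation=2)[:,:335]
cv2.imwrite("pics/c5.png",o[:480])
E
```

```text
{'time': 8.05, 'position': [0.426, -0.192, 0.379], 'tool_rot': [2.315, 2.11, 0.007], 'joint_positions': [0.764, -0.099, -0.359, 1.6, -0.035, 1.624, 1.882], 'ft_force': [0.246, -0.074, -0.494]}
```

View pics/c5.png

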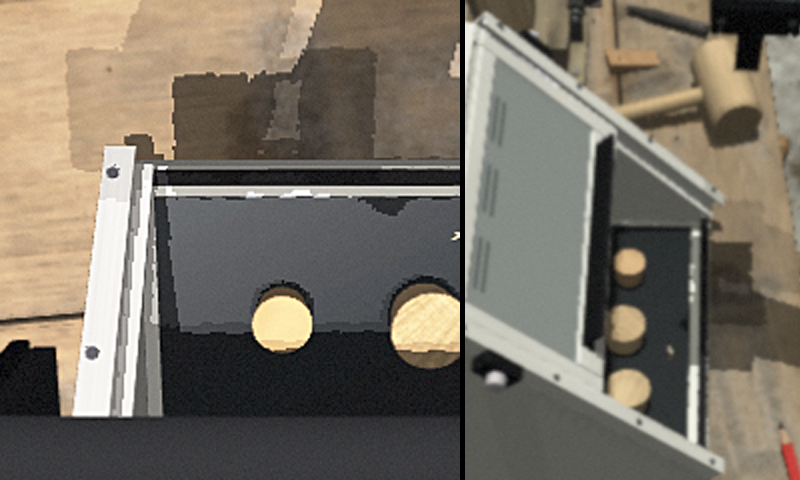

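```bash
python3 - <<'E'
from h import *
d=pickle.load(open("im2.pkl","rb"))
print("wrist",atz(d["wrist"],(321.5,271),.04).round(4),[atz(d["wrist"],u,.04).round(4)[:2].tolist() for u in((306,271),(336.5,271),(321,286))])
print("side",[atz(d["side"],(230+(x-465)/2,y/2),.04).round(4)[:2].tolist() for x,y in((630,259),(614,259),(646,259),(630,247))])
im=d["wrist"]["pixels"]; h=cv2.cvtColor(im,cv2.COLOR_BGR2HSV); m=((h[...,1]>60)&(h[...,2]>150)).astype(np.uint8)
m[:240]=0;m[292:]=0;m[:,:290]=0;m[:,350:]=0
r,c=np.where(m); print(c.min(),c.max(),r.min(),r.max(),c.mean(),r.mean(),len(r))
print("c",atz(d["wrist"],(c.mean(),r.mean()),.04).round(4))
# lip outer edge in wrist & side walls
g=cv2.cvtColor(im,6)
for x in(240,300,330): print(g[180:216,x].tolist())
E
```

```text
wrist [ 0.5302 -0.1955  0.04  ] [[0.5285, -0.2144], [0.5319, -0.1772], [0.5497, -0.1978]]
side [[0.5295, -0.1984], [0.5484, -0.1994], [0.5107, -0.1974], [0.5286, -0.2162]]
306 335 258 285 320.6413373860182 271.3161094224924 658
c [ 0.5305 -0.1965  0.04  ]
[177, 182, 147, 236, 234, 230, 229, 229, 229, 228, 230, 230, 229, 233, 233, 236, 237, 235, 235, 232, 233, 231, 234, 235, 233, 235, 233, 234, 234, 234, 230, 249, 249, 249, 247, 247]
[60, 58, 62, 63, 64, 64, 62, 65, 65, 61, 109, 108, 99, 146, 113, 1, 22, 9, 24, 18, 37, 22, 41, 220, 198, 196, 198, 207, 97, 40, 111, 110, 103, 105, 105, 100]
[56, 60, 59, 56, 58, 56, 56, 59, 56, 48, 115, 107, 109, 145, 80, 8, 25, 34, 37, 33, 32, 23, 36, 217, 203, 255, 255, 255, 48, 104, 99, 96, 95, 100, 98, 95]
```

```bash
python3 - <<'E'
from h import *
def box(T,hx,hy,z0,z1,phi):
    c,s=np.cos(phi),np.sin(phi); X=np.array([c,s,0]);Y=np.array([s,-c,0])
    P=[[T+X*a*hx+Y*b*hy+[0,0,z] for a,b in((-1,-1),(1,-1),(1,1),(-1,1),(-1,-1))] for z in(z0,z1)]
    return P
T2=(np.array([.4258,-.1919,.3791]),np.radians(84.7)); T0=(np.array([.263,-.594,.221]),np.radians(-66.1))
o=np.zeros((600,800,3),np.uint8); x0=0
for f,n,T in(("im0","scene",T0),("im2","scene",T2),("im2","side",T2)):
    im=pickle.load(open(f+".pkl","rb"))[n]; print(proj(im,T[0]).round())
    u0=proj(im,T[0]+[0,0,.12])[0]; x=int(np.clip(u0[0]-65,0,510)); y=int(np.clip(u0[1]-65,0,320))
    for k in(0,1):
        c=cv2.resize(im["pixels"][y:y+147,x:x+130],None,fx=2.04,fy=2.04,interpolation=2)
        if k: 
            for b,col in((box(T[0],.095,.0375,.07,.13,T[1]),(0,0,255)),(box(T[0],.0585,.0095,0,.07,T[1]),(0,255,0)),(box(T[0],.035,.035,.13,.26,T[1]),(255,255,0))):
                for P in b:
                    cv2.polylines(c,[((proj(im,P)-[x,y])*2.04).astype(int).reshape(-1,1,2)],False,col,1)
        else: c=cv2.convertScaleAbs(c,alpha=2.2,beta=10)
        o[k*300:k*300+c.shape[0],x0:x0+265]=c[:300,:265]
    x0+=267
cv2.imwrite("pics/c6.png",o)
E
```

```text
[[515.  97.]]
[[419.  71.]]
[[370.  13.]]
```

View pics/c6.png

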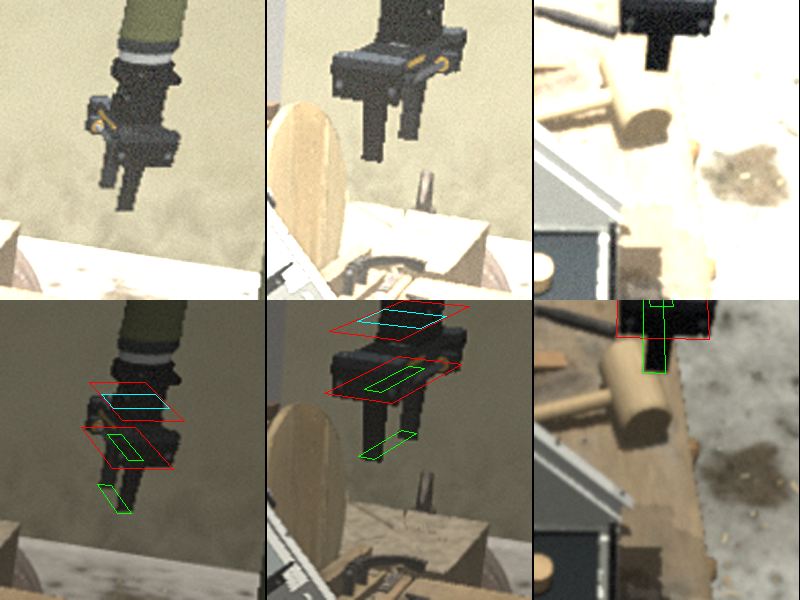

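carry_out:
  motion:
    - [[0.004,0.02,-0.02],-0.5]
    - [[0.004,0.02,-0.02],-0.5]
    - [[0.004,0.02,-0.02],-0.5]
    - [[0.006,0.046,-0.03],-1.0]
    - [[0.006,0.046,-0.03],-1.0]
    - [[0.006,0.046,-0.03],-1.0]
    - [[0.006,0.046,-0.05],-1.571]
    - [[0.006,0.046,-0.05],-1.571]
    - [[0.006,0.046,-0.05],-1.571]
    - [[0.006,0.046,-0.05],-1.571]
    - [[0.006,0.046,-0.05],-1.571]
    - [[0.006,0.046,-0.1],-1.571]
    - [[0.006,0.046,-0.15],-1.571]
    - [[0.006,0.046,-0.2],-1.571]
    - [[0.006,0.046,-0.24],-1.571]
    - [[0.006,0.046,-0.28],-1.571]
    - [[0.006,0.046,-0.31],-1.571]
    - [[0.006,0.046,-0.32],-1.571]
    - [[0.006,0.046,-0.32],-1.571]

```text
time: 10.1
position: [0.4275, -0.1444, 0.0527]
tool_rot: [-3.136, 0.145, 0.006]
ft_force: [-0.7, 0.3, -1.0]
grip_width: 1.002
```

```bash
cat >> h.py <<'E'
def box(T,hx,hy,z0,z1,phi):
    c,s=np.cos(phi),np.sin(phi); X=np.array([c,s,0]);Y=np.array([s,-c,0])
    return [[T+X*a*hx+Y*b*hy+[0,0,z] for a,b in((-1,-1),(1,-1),(1,1),(-1,1),(-1,-1))] for z in(z0,z1)]
E
python3 - <<'E'
from bench import get_state, eyes
from h import *
s=get_state(); print({k:np.round(s[k],4).tolist() for k in("time","position","tool_rot","joint_positions","ft_force")})
T=np.array(s["position"]); r=s["tool_rot"]; phi=2*np.arctan2(r[1],r[0]); print(np.degrees(phi))
d={n:eyes.get_image(n) for n in("side","scene")}; pickle.dump(d,open("im3.pkl","wb"))
o=np.zeros((600,800,3),np.uint8)
im=d["scene"]; X,Y,W,H=300,60,160,150; c=cv2.resize(im["pixels"][Y:Y+H,X:X+W],None,fx=3,fy=4,interpolation=2); c=cv2.convertScaleAbs(c,alpha=1.5,beta=10)
for b,col in((box(T,.095,.0375,.07,.108,phi),(0,0,255)),(box(T,.0585,.0095,0,.07,phi),(0,255,0)),(box(T,.0,.0,.0,.2,phi),(255,255,0))):
    for P in b: cv2.polylines(c,[((proj(im,P)-[X,Y])*[3,4]).astype(int).reshape(-1,1,2)],False,col,1)
o[:600,:480]=c
im=d["side"]; X,Y,W,H=270,60,130,160; c=cv2.resize(im["pixels"][Y:Y+H,X:X+W],None,fx=2.4,fy=3.6,interpolation=2); c=cv2.convertScaleAbs(c,alpha=1.5,beta=10)
o[:576,485:485+312]=c
cv2.imwrite("pics/c7.png",o)
E
```

```text
{'time': 10.1, 'position': [0.4275, -0.1444, 0.0527], 'tool_rot': [-3.136, 0.145, 0.0059], 'joint_positions': [0.7977, 0.0971, -0.5461, 2.0967, 0.0595, 0.9668, 0.1273], 'ft_force': [-0.7049, 0.2594, -1.0023]}
354.70534078793946
```

View pics/c7.png

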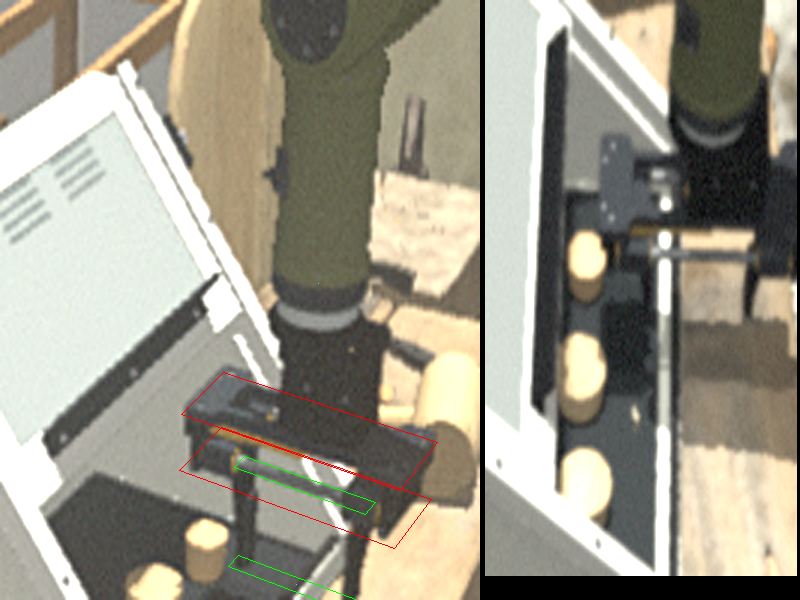

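carry_out:
  motion:
    - [[0,0,-0.01],0]
    - [[0,0,-0.019],0]
    - [[0,0,-0.019],0]
    - [[0.01,-0.001,-0.019],0]
    - [[0.02,-0.002,-0.019],0]
    - [[0.03,-0.003,-0.019],0]
    - [[0.04,-0.004,-0.019],0]
    - [[0.045,-0.004,-0.019],0]
    - [[0.045,-0.004,-0.019],0]

```text
time: 11.1
position: [0.4751, -0.1491, 0.0356]
tool_rot: [-3.138, 0.145, -0.001]
ft_force: [-0.0, -0.5, 0.2]
grip_width: 1.003
```

carry_out:
  motion:
    - [[0.006,0,-0.002],0]
    - [[0.012,-0.001,-0.002],0]
    - [[0.018,-0.001,-0.002],0]
    - [[0.024,-0.002,-0.002],0]
    - [[0.03,-0.003,-0.002],0]
    - [[0.036,-0.003,-0.002],0]
    - [[0.039,-0.003,-0.002],0]
    - [[0.039,-0.003,-0.002],0]

```text
time: 11.9
position: [0.5136, -0.1522, 0.0336]
tool_rot: [-3.138, 0.146, -0.001]
ft_force: [-0.8, -0.4, -0.1]
grip_width: 0.998
```

carry_out:
  motion:
    - [[-0.001,-0.01,0],0]
    - [[-0.002,-0.02,0],0]
    - [[-0.003,-0.03,0],0]
    - [[-0.004,-0.038,0],0]
    - [[-0.004,-0.043,0],0]
    - [[-0.004,-0.043,0],0]

```text
time: 12.5
position: [0.5089, -0.1967, 0.0336]
tool_rot: [3.138, -0.149, 0.0]
ft_force: [-0.1, -0.4, 0.6]
grip_width: 1.002
```

carry_out:
  grip: -0.7
  squeeze: 15
  motion:
    - [[0,0,0],0]
    - [[0,0,0],0]
    - [[0,0,0],0]
    - [[0,0,-0.004],0]
    - [[0,0,-0.008],0]
    - [[0,0,-0.012],0]
    - [[0,0,-0.012],0]

```text
time: 13.2
position: [0.5085, -0.1951, 0.0207]
tool_rot: [-3.138, 0.146, 0.002]
ft_force: [-0.1, 0.9, 0.2]
grip_width: 0.851
```

Now close on it (this draws it about 20 mm forward to the jaw centre).

carry_out:
  grip: 1
  squeeze: 20
  motion:
    - [[0,0,0],0]
    - [[0,0,0],0]
    - [[0,0,0],0]
    - [[0,0,0],0]
    - [[0,0,0],0]
    - [[0,0,0],0]
    - [[0,0,0],0]
    - [[0,0,0],0]

```text
time: 14.0
position: [0.5092, -0.1954, 0.0216]
tool_rot: [3.138, -0.146, 0.0]
ft_force: [-1.1, -1.0, 1.0]
grip_width: 0.429
```

carry_out:
  grip: -0.15
  motion:
    - [[0,0,0],0]
    - [[0,0,0],0]
    - [[0,0,0],0]
    - [[0,0,-0.004],0]
    - [[0,0,-0.007],0]
    - [[0,0,-0.007],0]
    - [[0,0,-0.007],0]

```text
time: 14.7
position: [0.509, -0.1953, 0.0143]
tool_rot: [-3.138, 0.146, 0.001]
ft_force: [-0.3, 0.7, 0.4]
grip_width: 0.573
```

carry_out:
  grip: 1
  squeeze: 25
  motion:
    - [[0,0,0],0]
    - [[0,0,0],0]
    - [[0,0,0],0]
    - [[0,0,0],0]
    - [[0,0,0],0]

```text
time: 15.2
position: [0.5092, -0.1954, 0.0147]
tool_rot: [3.138, -0.146, 0.0]
ft_force: [0.7, -0.8, 0.4]
grip_width: 0.426
```

carry_out:
  motion:
    - [[0,0,0.006],0]
    - [[0,0,0.012],0]
    - [[0,0,0.018],0]
    - [[0,0,0.0235],0]
    - [[0,0,0.0235],0]

```text
time: 15.7
position: [0.5099, -0.1957, 0.0393]
tool_rot: [3.137, -0.146, 0.003]
ft_force: [1.3, 0.2, -0.2]
grip_width: 0.423
```

carry_out:
  motion:
    - [[-0.008,0.001,0],0]
    - [[-0.016,0.002,0],0]
    - [[-0.024,0.002,0],0]
    - [[-0.028,0.003,0],0]
    - [[-0.028,0.003,0],0]

```text
time: 16.2
position: [0.4801, -0.1924, 0.0379]
tool_rot: [3.138, -0.147, -0.001]
ft_force: [-0.1, 0.4, -0.3]
grip_width: 0.421
```

carry_out:
  motion:
    - [[-0.008,0.001,0.0005],0]
    - [[-0.016,0.002,0.0005],0]
    - [[-0.024,0.002,0.0005],0]
    - [[-0.032,0.003,0.0005],0]
    - [[-0.04,0.004,0.0005],0]
    - [[-0.048,0.005,0.0005],0]
    - [[-0.052,0.005,0.0005],0]
    - [[-0.052,0.005,0.0005],0]

```text
time: 17.0
position: [0.4285, -0.1876, 0.0386]
tool_rot: [3.138, -0.147, -0.0]
ft_force: [-0.4, -0.3, 0.0]
grip_width: 0.427
```

carry_out:
  motion:
    - [[0,0,0.04],0]
    - [[0,0,0.085],0]
    - [[0,0,0.13],0]
    - [[0,0.02,0.17],0]
    - [[0,0.06,0.18],0]
    - [[0.002,0.105,0.18],0]
    - [[0.004,0.15,0.18],0]
    - [[0.006,0.195,0.18],0]
    - [[0.01,0.24,0.18],0]
    - [[0.02,0.285,0.18],0]
    - [[0.035,0.33,0.18],0]
    - [[0.05,0.375,0.17],0]
    - [[0.068,0.415,0.14],0]
    - [[0.0735,0.434,0.1],0]
    - [[0.0735,0.434,0.06],0]
    - [[0.0735,0.434,0.03],0]
    - [[0.0735,0.434,0.02],0]
    - [[0.0735,0.434,0.02],0]

```text
time: 18.8
position: [0.502, 0.2463, 0.0576]
tool_rot: [3.138, -0.146, -0.004]
ft_force: [-0.2, 0.6, -0.4]
grip_width: 0.422
```

```bash
python3 - <<'E'
from bench import get_state, eyes
from h import *
s=get_state(); print({k:np.round(s[k],4).tolist() for k in("time","position","tool_rot","ft_force","grip_width")})
d={n:eyes.get_image(n) for n in("side","scene")}; pickle.dump(d,open("im4.pkl","wb"))
o=np.zeros((480,800,3),np.uint8)
o[:,:400]=cv2.resize(d["side"]["pixels"][0:400,200:440],(400,480)); o[:,400:]=cv2.resize(d["scene"]["pixels"][90:380,210:430],(400,480))
cv2.imwrite("pics/c8.png",o)
E
```

```text
{'time': 18.8, 'position': [0.502, 0.2463, 0.0576], 'tool_rot': [3.1378, -0.146, -0.0038], 'ft_force': [-0.1792, 0.6379, -0.366], 'grip_width': 0.4222}
```

View pics/c8.png

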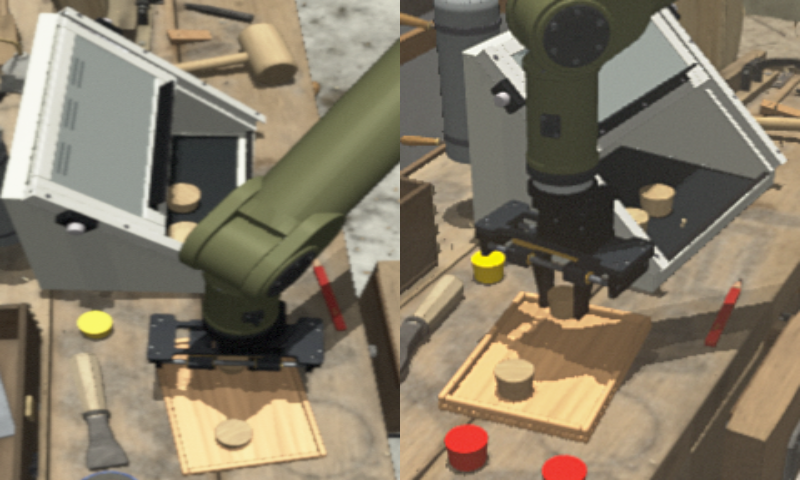

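carry_out:
  motion:
    - [[0,0,-0.015],0]
    - [[0,0,-0.028],0]
    - [[0,0,-0.036],0]
    - [[0,0,-0.04],0]
    - [[0,0,-0.043],0]
    - [[0,0,-0.0445],0]
    - [[0,0,-0.0445],0]
    - [[0,0,-0.0445],0]

```text
time: 19.7
position: [0.5028, 0.2468, 0.0144]
tool_rot: [-3.138, 0.146, -0.001]
ft_force: [-0.1, 0.1, -0.4]
grip_width: 0.424
```

carry_out:
  motion:
    - [[0,0,-0.001],0]
    - [[0,0,-0.002],0]
    - [[0,0,-0.003],0]
    - [[0,0,-0.003],0]

```text
time: 20.1
position: [0.5029, 0.2467, 0.0128]
tool_rot: [3.137, -0.146, 0.001]
ft_force: [-3.9, -2.5, 12.9]
grip_width: 0.428
```

carry_out:
  motion:
    - [[0,0,0.001],0]
    - [[0,0,0.0015],0]
    - [[0,0,0.0015],0]

```text
time: 20.4
position: [0.5029, 0.2468, 0.0129]
tool_rot: [-3.138, 0.146, -0.001]
ft_force: [-0.9, -0.1, 3.5]
grip_width: 0.428
```

carry_out:
  grip: -0.3
  motion:
    - [[0,0,0],0]
    - [[0,0,0],0]
    - [[0,0,0],0]
    - [[0,0,0],0]
    - [[0,0,0.01],0]
    - [[0,0,0.03],0]
    - [[0,0,0.06],0]
    - [[0,0,0.1],0]
    - [[0,0,0.15],0]
    - [[-0.02,0,0.2],0]
    - [[-0.04,0,0.25],0]
    - [[-0.04,-0.04,0.28],0]
    - [[-0.04,-0.08,0.28],0]
    - [[-0.04,-0.12,0.28],0]
    - [[-0.04,-0.16,0.28],0]
    - [[-0.04,-0.16,0.28],0]

```text
time: 22.0
position: [0.4628, 0.0801, 0.293]
tool_rot: [3.134, -0.161, 0.001]
ft_force: [0.2, 0.1, 0.7]
grip_width: 0.648
```

```bash
python3 - <<'E'
from bench import get_state, eyes
from h import *
s=get_state(); print({k:np.round(s[k],4).tolist() for k in("time","position","ft_force","grip_width")})
d={n:eyes.get_image(n) for n in("side","scene")}; pickle.dump(d,open("im5.pkl","wb"))
o=np.zeros((600,800,3),np.uint8)
o[:,:400]=cv2.resize(d["side"]["pixels"][0:400,180:440],(400,600)); o[:,400:]=cv2.resize(d["scene"]["pixels"][90:380,210:430],(400,600))
cv2.imwrite("pics/c9.png",o)
E
```

```text
{'time': 22.0, 'position': [0.4628, 0.0801, 0.293], 'ft_force': [0.1839, 0.1199, 0.6751], 'grip_width': 0.6478}
```

View pics/c9.png

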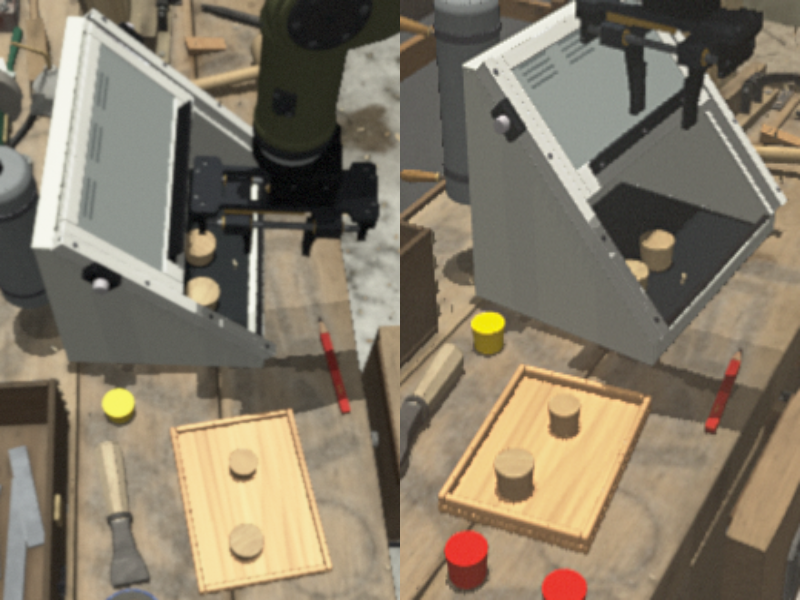

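```bash
python3 -c "
from bench import ticket
print(ticket.close_job())"
```

```text
the job is handed in; nothing more can be done
None
```

The job is done and handed in at about 22 s of the 48 s allowed. The smallest bung stands upright in the tray beside the one already there.

- **Sash:** I pushed it up by the lip to about 0.175 m of travel, worked out from the tool's motion. Peak force in the readings was about 18 N, and there was no sign of hitting the stop. It stayed up after I let go, and was still up in the last pictures.
- **Taking the bung:** The gripper's body could not get directly over the bung under the raised sash. I went in low beside it with the jaws front to back, and closing them drew the bung about 20 mm forward. I then let go, gripped again lower down, and lifted it out over the front wall.
- **Placing it:** I set it down in the empty half of the tray. Contact pressed with about 13 N before I eased off and let go.
- **Last checks:** The final side and scene pictures show both bungs upright in the tray, and the other two bungs standing in the hood. The tray, as well as the red and yellow look-alikes, looked unmoved by eye. The arm was clear of everything, with under 1 N at the wrist.
- **Disagreement:** My first fit of the hood's position from the fixed cameras was off by up to 6 pixels. I replaced its angle with one from the wrist camera, about 1.4° different, and took the bung's position directly. The wrist and side cameras agreed on the bung to within about 3 mm.

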